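Stand the fallen fitting mirror up and push it home

TASK

The small L-shaped counter mirror has been knocked over onto its back. Push on its heavy foot with a fingertip to tip it up until it stands on the foot again, then push the standing mirror away from the robot until its back lies flush against the wooden rail. Only push it: do not lift or carry it, and leave everything else on the counter where it is.

Things in the scene. Friction and masses are not known exactly. Their poses are not given: they have to be found in the camera images.
- mirror: L-shaped counter mirror, 0.5 to 0.8 kg, wood panel, dark steel foot. It lies on its back, pane up: panel flat, pointing away from the robot, foot standing up like a low wall at the near end. Origin: middle of the heel edge (outer corner of foot underside and panel back). x: along the panel to its top at 161 mm; y: along the heel; z: along the foot to its end at 95 mm. Standing: x up, z towards the robot
- foot_edge (a point): middle of the end face of the mirror's foot (slab 120 mm wide, 95 mm long, 18 mm thick: mirror x 0 to 18 mm): the wall's top at the start; once standing, the foot's edge nearest the robot, 9 mm up. Pushed near its top towards the robot (2 to 3 N), the foot tips the mirror about the heel, which grips the counter; past about 35 degrees it drops onto its foot. Standing, it slides at 3 to 6 N
- panel_top (a point): middle of the top edge of the mirror's panel (110 mm wide, 10 mm thick: mirror z 0 to 10 mm; its top is a half round): the end farthest from the robot at the start, the highest point, 161 mm up, once the mirror stands
- heel_left (a point): point on the mirror's heel edge, 55 mm from its middle along own +y (at the panel's back and the foot's underside)
- heel_right (a point): point on the mirror's heel edge, 55 mm from its middle along own -y
- rail: Fixed light wooden rail across the counter beyond the mirror, 520 mm long, 30 mm high, 22 mm thick. Origin: middle of the lower edge of its face towards the robot; x points out through the rail away from the robot (normal to that face), y along it, z up
- cleaner: bystander: white bottle, 48 mm diameter, 135 mm tall, upright; origin at the centre of its underside
- mug: bystander: white mug, 76 mm diameter, 92 mm tall, upright; origin at the centre of its underside
- case: bystander: black spectacle case, 155 x 58 x 39 mm, lying; origin at the centre of its underside, x along its length
- spectacles: bystander: black spectacles, open, 125 mm wide, 135 mm long, 43 mm high, standing on rims and temple ends; origin on the counter under the bridge, x along the temples
- screwdriver: bystander: small screwdriver, 130 mm long, lying, x along it
- jar: bystander: small jar with steel cap, 52 mm diameter, 55 mm tall, upright; origin at the centre of its underside
- tape: bystander: orange tape dispenser, 90 x 34 mm, 64 mm tall; origin at the centre of its underside

How it is judged:
On the way:
1. the mirror stands on its foot (angle between mirror's own x axis and vertical below 0.08 rad and height (world z) of foot_edge below 0.016 m), for 0.2 s.
At the end, for the whole second after the job is handed in: the mirror stands upright on its foot (within 0.08 rad), at rest, both ends of its heel edge within 6 mm of the rail's face and within the rail's length (angle between mirror's own x axis and vertical below 0.08 rad and height (world z) of each of heel_left, heel_right below 0.006 m and x of heel_left in the frame of rail between -0.006 and 0.004 m and x of heel_right in the frame of rail between -0.006 and 0.004 m and y of heel_left in the frame of rail below 0.26 m and y of heel_right in the frame of rail above -0.26 m and linear speed of mirror below 0.02 m/s); the robot touches nothing.
It fails at once if the mirror is lifted or carried (both ends of its heel edge more than 20 mm above the counter) (height (world z) of each of heel_left, heel_right above 0.02 m).
It fails at once if a bystander is moved more than 20 mm (distance of any of cleaner, mug, case, spectacles, screwdriver, jar, tape from where it was at the start of the episode above 0.02 m).
It fails at once if a bystander is tipped over (angle between any of cleaner, mug, jar's own z axis and vertical above 0.5 rad).
It also fails if it takes over 61 s, if anything falls off the work surface, if the arm or the gripper's body presses on something with over 40 N, if the wrist force passes 120 N, or if a joint passes its speed limit or range.

ROBOT

A 7-joint arm with a two-finger parallel gripper is mounted at the origin on the work surface. World frame = base frame: x ahead of the robot, y to its left, z up, the work surface at z = 0. Lengths are in m, angles in rad, forces in N, time in s.
With the tool pointing down it reaches from about 0.4 to 0.875 m from the base axis. Payload 19.3 kg.
Tool frame: the origin (TCP) lies on the front face of the gripper's body, between the roots of the fingers; the fingertips stand 73 mm ahead of it and the grasp point (between the pads) lies 54 mm ahead of it; z points along the fingers, y is the direction in which the jaws open and shut (so a half turn about z gives the same grasp; the last joint's range is limited). The gripper opens to 85 mm and grips with 20 to 120 N. Pads are 22 mm wide; open, the fingers measure 114 mm over their backs; the gripper's body (76 mm by 85 mm) begins 54 mm behind the grasp point. The pads swing forward as they close: fully open they stand 13 mm farther back than shut.
Start: joints at [-1.288, 0.521, -0.036, 1.599, 0.021, 1.021, -0.113], TCP at [0.216, 0.586, 0.304] pointing down, gripper open.
Joint ranges: [-2.91, 2.91], [-0.3, 2.13], [-1.5, 1.42], [0.17, 2.43], [-1.26, 4.41], [0.16, 1.93], [-2.52, 2.52]. Speed limits (rad/s): [1.89, 1.89, 2.39, 2.39, 3.01, 3.01, 3.01].

INTERFACE

Orientations are given as a rotation vector (axis times angle).
In Python, from station import read_state, cams, r, spotter gives the robot as it stands.
- The arm moves only by the shell command python3 -m pendant 'ROWS' [FORCE]. ROWS is JSON, a list of rows, each a list of 3 entries, a list of its own where there are three numbers: the shift along the tool's x, y, z in cm, then the turn, a rotation vector about the tool's x, y, z in degrees, then the closure, from 0 (fully open) to 1 (shut). In form: [[[tx, ty, tz], [rx, ry, rz], jaw], ...]. A call has 1 to 12 rows; each row is the pose to reach, as a shift and turn from the pose commanded when the call began, along the tool's axes at that moment; what a row does not reach only later rows make up. A row lasts 1/12 s, in which the tool goes at most 41.7 mm and 7.16 degrees, less where a joint would pass 70% of its speed; a pose out of reach is approached as far as the arm can. A call with a gripper value outside its range is refused whole. The fingers move at their own pace and stop on an object; FORCE is the grip in N (left out, the last holds). Time passes only in rows, so rows that repeat a pose let the fingers close. It gives the time, the measured TCP pose, the force and the opening at its end, in the units of the state.
- read_state(): the state, without advancing time (a new reading comes with each control period).
- cams.capture(name): name is "side" or "top" or "wrist"; returns a dict with "pixels" (420x560x3 uint8, red, green, blue), "camera_matrix" (3x3 intrinsics, pixels), "origin" and "attitude" of the camera in the world. Camera axes: x right, y up, looking along -z (the intrinsics and any distortion apply to the point x, -y, -z); pixel columns grow to the right and rows downward; lengths in m; the calibration is good to about 2 mm. The wrist camera is an equidistant fisheye: a pixel r from the principal point sees the ray r / f radians off the axis. A picture is of the moment at which its call begins. There is no depth.
- r.job_done(): hands the job in, once; it reports no verdict.
Trained networks look in a picture, given as the dict that the camera call returned (one of the last four; its "shot" number tells which), for a name from the list of things; names that differ only in an ending like _2 or _b are one class to them, and where a whole thing is asked for, a point or a joint stands for the part that bears it (a point fixed in the world has none). Each returns a list of dicts, best first, with "score" (0 to 1); they miss things now and then, are a little off and sometimes report something else, mostly with a low value. They report only what shows in the picture. A call takes as long as a camera call.
- spotter.silhouettes(picture, target): "mask" (420x560 bool, what is visible of it) and "extent" ([left, top, width, height] in pixels, round what is visible of it).
The state is a dict: "t": time; "joint_pos": joint angles; "qvel": joint speeds; "tau": joint torques, N m; "eef_pos": TCP position; "ee_rot": TCP orientation; "wrist_force": force on the tool from outside, world axes, zero at the start; "torque": the same for the moment, N m; "width": finger opening in m.
Only numpy, scipy, OpenCV 4.12 (cv2) and the standard library are available. Lean on these libraries where they do the work, as an engineer would, in place of code of your own. Each camera call takes 0.05 s, during which the arm holds its last target.

## Working session

There is one attempt and no reset: what is moved stays moved. The work goes in short steps, Python scripts to look and compute and a shell command to move; the robot and the scene stay as the last step left them, time stands still between calls to the robot, and variables do not carry over. Pictures are saved under pics/ and viewed, and the job is handed in when it is done.

```bash
mkdir -p pics; ls
cat > h.py <<'E'
import numpy as np, cv2
from station import read_state, cams, r, spotter
from scipy.spatial.transform import Rotation as R
def save(p,n,img=None):
    im=p["pixels"] if img is None else img
    cv2.imwrite("pics/"+n,cv2.cvtColor(im,cv2.COLOR_RGB2BGR))
def att(p):
    a=np.array(p["attitude"],float)
    return a if a.shape==(3,3) else (R.from_rotvec(a).as_matrix() if a.size==3 else R.from_quat(a).as_matrix())
def ray(p,u,v,fish=False):
    K=np.array(p["camera_matrix"]);x=(u-K[0,2])/K[0,0];y=(v-K[1,2])/K[1,1]
    if fish:
        t=np.hypot(x,y);d=np.array([x/t*np.sin(t),-y/t*np.sin(t),-np.cos(t)]) if t>1e-9 else np.array([0,0,-1.])
    else: d=np.array([x,-y,-1.])
    d=att(p)@d; return np.array(p["origin"]),d/np.linalg.norm(d)
def onz(p,u,v,z,fish=False):
    o,d=ray(p,u,v,fish); return o+d*(z-o[2])/d[2]
def tri(*rs):
    A=np.zeros((3,3));b=np.zeros(3)
    for o,d in rs:
        M=np.eye(3)-np.outer(d,d);A+=M;b+=M@o
    x=np.linalg.solve(A,b); return x,[float(np.linalg.norm((np.eye(3)-np.outer(d,d))@(x-o))) for o,d in rs]
def proj(p,X,fish=False):
    K=np.array(p["camera_matrix"]);c=att(p).T@(np.array(X,float)-p["origin"]);x,y,z=c[0],-c[1],-c[2]
    if fish:
        rr=np.hypot(x,y);t=np.arctan2(rr,z);a,b=x/rr*t,y/rr*t
    else:a,b=x/z,y/z
    return K[0,0]*a+K[0,2],K[1,1]*b+K[1,2]
E
python3 - <<'E'
from h import *
np.set_printoptions(precision=4,suppress=True)
for n in ["top","side","wrist"]:
    p=cams.capture(n); save(p,n+"0.png"); print(n,p.keys(),p["camera_matrix"],p["origin"],p["attitude"])
print(read_state())
E
```

```text
pics
top dict_keys(['pixels', 'camera_matrix', 'origin', 'attitude', 'shot']) [[518.437    0.     279.6311]
 [  0.     518.437  213.4134]
 [  0.       0.       1.    ]] [0.3703 0.0288 1.1755] [ 0.1611 -0.1673 -1.5591]
side dict_keys(['pixels', 'camera_matrix', 'origin', 'attitude', 'shot']) [[454.3844   0.     276.207 ]
 [  0.     454.3844 213.1231]
 [  0.       0.       1.    ]] [ 0.4288 -0.7748  1.0412] [ 0.7018 -0.0685 -0.1989]
wrist dict_keys(['pixels', 'camera_matrix', 'origin', 'attitude', 'shot']) [[325.1923   0.     280.3599]
 [  0.     325.1923 206.6601]
 [  0.       0.       1.    ]] [0.14   0.6138 0.374 ] [-0.2798 -0.1935  1.209 ]
{'t': 0.15, 'joint_pos': array([-1.2882,  0.5219, -0.0363,  1.5998,  0.0212,  1.0211, -0.1128]), 'qvel': array([-0.0004, -0.0003, -0.0002, -0.0001, -0.0001,  0.0002,  0.0001]), 'tau': array([  0.0018, -92.7385,   1.9805, -37.0053,   0.0179,   0.0063,
        -0.    ]), 'eef_pos': array([0.2159, 0.5863, 0.3035]), 'ee_rot': array([-0.5513, -3.0927,  0.0013]), 'wrist_force': array([0.0971, 0.8324, 0.1576]), 'torque': array([-0.0605, -0.0094,  0.0112]), 'width': 0.08533507088731299}
```

View pics/top0.png

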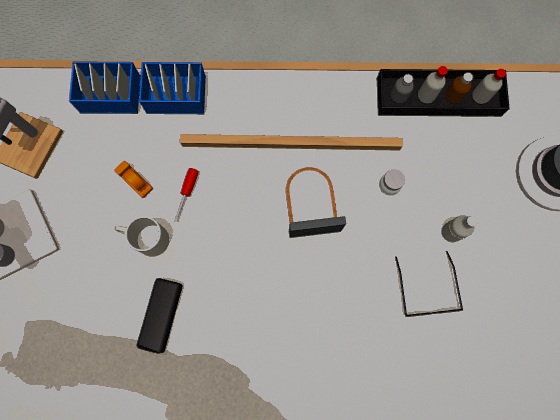

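View pics/side0.png

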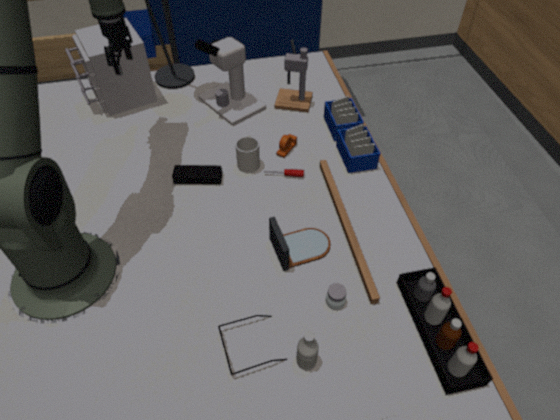

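The top view shows the mirror, with its foot wall at about (317,227) and the panel arch up to (311,168). The rail runs from (181,140) to (402,144), the jar is at (392,181), and the rest is farther off. Next I'll zoom in and get the geometry.

Run:
```python
from h import *
t=cams.capture("top");s=cams.capture("side")
save(t,"topz.png",cv2.resize(t["pixels"][120:260,260:420],None,fx=5,fy=4.2857,interpolation=cv2.INTER_CUBIC)[:600])
save(s,"sidez.png",cv2.resize(s["pixels"][200:290,250:370],None,fx=6.5,fy=6.5,interpolation=cv2.INTER_CUBIC)[:600])
```

```text
(no output)
```

View pics/topz.png

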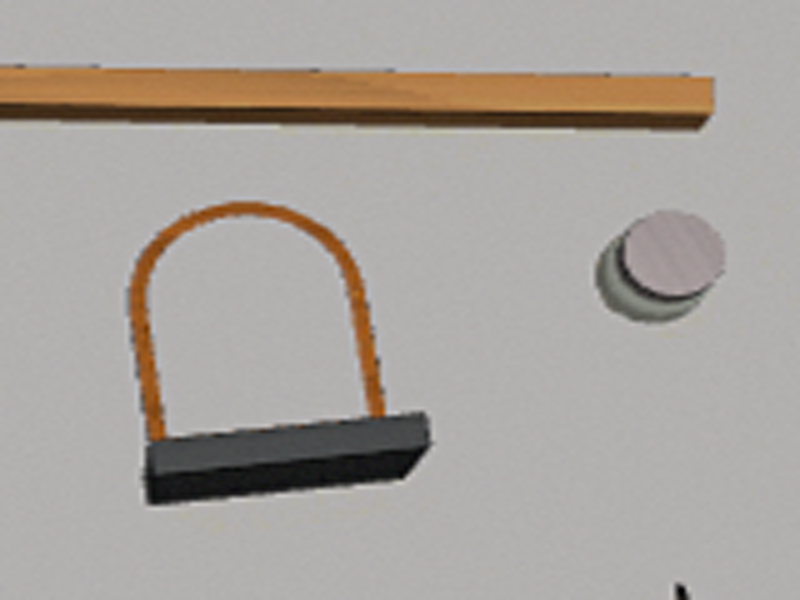

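View pics/sidez.png

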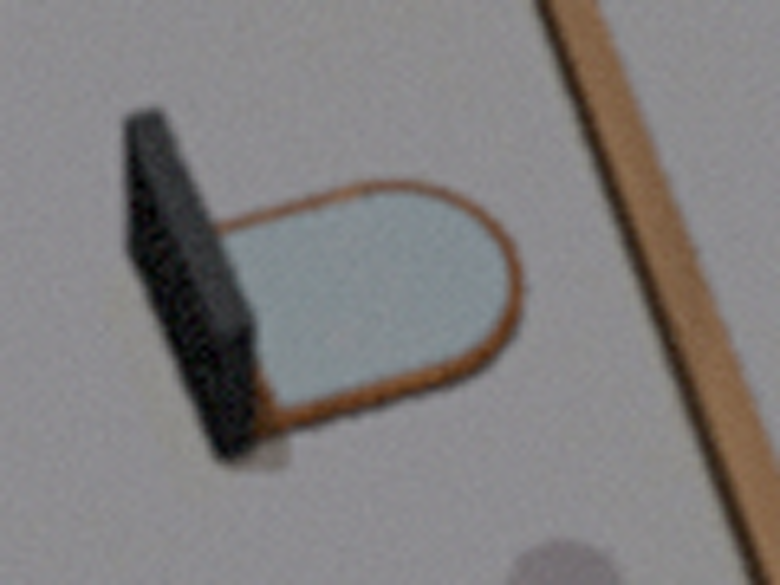

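Run:
```python
from h import *
np.set_printoptions(precision=4,suppress=True)
t=cams.capture("top");s=cams.capture("side")
T=lambda a,b:(a/5+260-.4,b/4.2857+120-.4)
S=lambda a,b:(a/6.5+250-.4,b/6.5+200-.4)
for n,q,z in [("nl",(148,472),.095),("nr",(430,443),.095),("fl",(148,440),.095),("fr",(428,412),.095),("heelL",(148,503),0),("heelR",(403,478),0),("ptop",(243,200),.005),("railbot R",(697,128),0),("railtop R",(713,110),.03)]:
    print(n,onz(t,*T(*q),z))
for n,q,z in [("nl",(126,120),.095),("nr",(222,340),.095),("fl",(158,112),.095),("fr",(250,328),.095),("heelR",(222,458),0),("heelL",(132,250),0),("ptop",(518,270),.01)]:
    print("side",n,onz(s,*S(*q),z))
# side: which are corners; triangulate heel and top corners
print(tri(ray(t,*T(148,472)),ray(s,*S(126,120))),tri(ray(t,*T(430,443)),ray(s,*S(222,340))),tri(ray(t,*T(428,412)),ray(s,*S(250,328))),tri(ray(t,*T(148,440)),ray(s,*S(158,112))))
save(t,"rail.png",cv2.resize(t["pixels"][125:160,170:290],None,fx=6.5,fy=6.5,interpolation=cv2.INTER_CUBIC))
for nme in ["rail","jar","cleaner","mirror","screwdriver","mug","spectacles"]:
    for d in spotter.silhouettes(t,nme)[:1]: print(nme,d["score"],d["extent"])
m=spotter.silhouettes(t,"rail")[0]["mask"]
P=[]
for c in range(190,400,10):
    rows=np.where(m[:,c])[0]; P.append(onz(t,c,rows.max()+.5,0))
P=np.array(P); k=np.polyfit(P[:,1],P[:,0],1); print("rail x=%.4f y + %.4f"%tuple(k), np.std(P[:,0]-np.polyval(k,P[:,1])),P[0],P[-1])
```

```text
nl [0.5646 0.0047 0.095 ]
nr [ 0.5799 -0.1151  0.095 ]
fl [0.5807 0.0047 0.095 ]
fr [ 0.5956 -0.1145  0.095 ]
heelL [0.5649 0.0026 0.    ]
heelR [ 0.5791 -0.1149  0.    ]
ptop [ 0.7328 -0.0419  0.005 ]
railbot R [ 0.7775 -0.2588  0.    ]
railtop R [ 0.7774 -0.2594  0.03  ]
side nl [ 0.5666 -0.0008  0.095 ]
side nr [ 0.5816 -0.1185  0.095 ]
side fl [0.5805 0.0007 0.095 ]
side fr [ 0.5936 -0.1152  0.095 ]
side heelR [ 0.5839 -0.1115  0.    ]
side heelL [0.5685 0.0031 0.    ]
side ptop [ 0.7292 -0.0499  0.01  ]
(array([0.5667, 0.0046, 0.0883]), [0.0008404029569242857, 0.0008404029569245739]) (array([ 0.5815, -0.1156,  0.0907]), [0.000739771160726774, 0.0007397711607268491]) (array([ 0.5947, -0.1146,  0.0945]), [0.0010092937955726807, 0.0010092937955728464]) (array([0.5814, 0.0046, 0.0903]), [0.00020658415866541162, 0.0002065841586656157])
rail 0.67 [179.7, 134.4, 223.3, 15.0]
jar 0.98 [376.8, 169.2, 28.3, 25.0]
cleaner 0.73 [443.2, 217.5, 32.5, 25.2]
mirror 0.87 [286.2, 166.4, 58.6, 72.7]
screwdriver 0.97 [182.5, 170.1, 17.4, 42.4]
mug 0.67 [117.3, 216.1, 52.4, 41.0]
spectacles 0.75 [395.5, 259.7, 63.8, 56.6]
rail x=0.0146 y + 0.7801 0.0016027906164161726 [0.7841 0.2392 0.    ] [ 0.7773 -0.2374  0.    ]
```

View pics/rail.png

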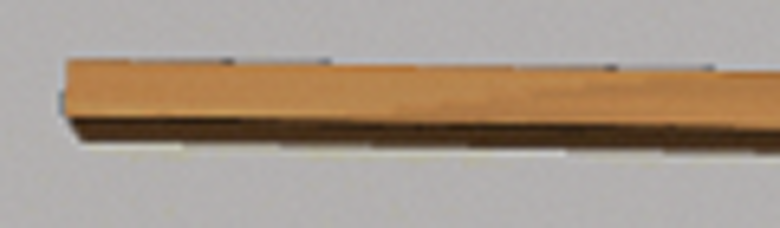

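```bash
cat >> h.py <<'E'
def pose(yaw,tilt):
    c,s=np.cos(yaw),np.sin(yaw); f=np.array([c,s,0]);dn=np.array([0,0,-1.])
    z=np.cos(tilt)*dn+np.sin(tilt)*f; y=np.array([-s,c,0]); x=np.cross(y,z)
    return np.c_[x,y,z]
def plan(tip,yawd,tiltd,L):
    """shift(cm)/turn(deg) from current measured pose so the point L ahead of TCP is at tip"""
    st=read_state();R0=R.from_rotvec(st["ee_rot"]).as_matrix();Rt=pose(np.radians(yawd),np.radians(tiltd))
    T=np.array(tip)-L*Rt[:,2]
    print("tcp target",T.round(4),"shift cm",(R0.T@(T-st["eef_pos"])*100).round(2),"turn deg",np.degrees(R.from_matrix(R0.T@Rt).as_rotvec()).round(2))
def stat(L=.06):
    st=read_state();R0=R.from_rotvec(st["ee_rot"]).as_matrix()
    print("t",st["t"],"tcp",st["eef_pos"].round(4),"tip",(st["eef_pos"]+L*R0[:,2]).round(4),"F",st["wrist_force"].round(2),"z",R0[:,2].round(3),"x",R0[:,0].round(3),"q",st["joint_pos"].round(2))
E
python3 - <<'E'
from h import *
stat(); plan((.63,-.05,.2),7,25,.06)
E
```

```text
t 0.75 tcp [0.216  0.5865 0.3039] tip [0.216  0.5865 0.2439] F [ 0.62  0.42 -0.15] z [-0. -0. -1.] x [-0.938  0.346 -0.   ] q [-1.29  0.52 -0.04  1.6   0.02  1.02 -0.11]
tcp target [ 0.6048 -0.0531  0.2544] shift cm [-58.59 -46.58   4.95] turn deg [ -5.94 -24.53 -26.78]
```

```bash
python3 -m pendant '[[[-29,-23,0],[0,0,-14],0],[[-29,-23,0],[0,0,-14],0],[[-29,-23,0],[0,0,-14],0],[[-29,-23,0],[0,0,-14],0],[[-29,-23,0],[0,0,-14],0],[[-29,-23,0],[0,0,-14],0],[[-29,-23,0],[0,0,-14],0],[[-29,-23,0],[0,0,-14],0],[[-29,-23,0],[0,0,-14],0],[[-29,-23,0],[0,0,-14],0],[[-29,-23,0],[0,0,-14],0],[[-29,-23,0],[0,0,-14],0]]'
python3 - <<'E'
from h import *
stat(); plan((.63,-.05,.22),7,25,.06)
E
```

```text
t: 1.75
eef_pos: [0.4085, 0.2708, 0.304]
ee_rot: [0.17, 3.137, 0.001]
wrist_force: [-0.7, 0.8, 0.2]
width: 0.0851
t 1.75 tcp [0.4085 0.2708 0.304 ] tip [0.4085 0.2708 0.244 ] F [-0.73  0.82  0.19] z [ 0.  0. -1.] x [-0.994  0.108  0.   ] q [-0.7   0.31 -0.01  1.95  0.    0.89  0.75]
tcp target [ 0.6048 -0.0531  0.2744] shift cm [-23.03 -30.07   2.95] turn deg [ -2.86 -24.89 -13.01]
```

```bash
python3 -m pendant '[[[-23,-30,2.9],[-2.9,-24.9,-13],0],[[-23,-30,2.9],[-2.9,-24.9,-13],0],[[-23,-30,2.9],[-2.9,-24.9,-13],0],[[-23,-30,2.9],[-2.9,-24.9,-13],0],[[-23,-30,2.9],[-2.9,-24.9,-13],0],[[-23,-30,2.9],[-2.9,-24.9,-13],0],[[-23,-30,2.9],[-2.9,-24.9,-13],0],[[-23,-30,2.9],[-2.9,-24.9,-13],0],[[-23,-30,2.9],[-2.9,-24.9,-13],0],[[-23,-30,2.9],[-2.9,-24.9,-13],0],[[-23,-30,2.9],[-2.9,-24.9,-13],0],[[-23,-30,2.9],[-2.9,-24.9,-13],0]]'
python3 - <<'E'
from h import *
stat(); plan((.63,-.05,.22),7,25,.06)
w=cams.capture("wrist");save(w,"w1.png");s=cams.capture("side");save(s,"s1.png",cv2.resize(s["pixels"][100:310,180:420],None,fx=2.85,fy=2.85,interpolation=cv2.INTER_CUBIC))
E
```

```text
t: 2.75
eef_pos: [0.6059, -0.0553, 0.2742]
ee_rot: [-0.16, 2.701, 0.037]
wrist_force: [0.0, -0.5, -0.7]
width: 0.0854
t 2.75 tcp [ 0.6059 -0.0553  0.2742] tip [ 0.6311 -0.0522  0.2198] F [ 0.04 -0.54 -0.69] z [ 0.42   0.051 -0.906] x [-0.9   -0.107 -0.423] q [ 0.16  0.41 -0.18  1.96  0.05  0.35  1.66]
tcp target [ 0.6048 -0.0531  0.2744] shift cm [ 0.07  0.23 -0.05] turn deg [-0.05 -0.   -0.21]
```

View pics/w1.png

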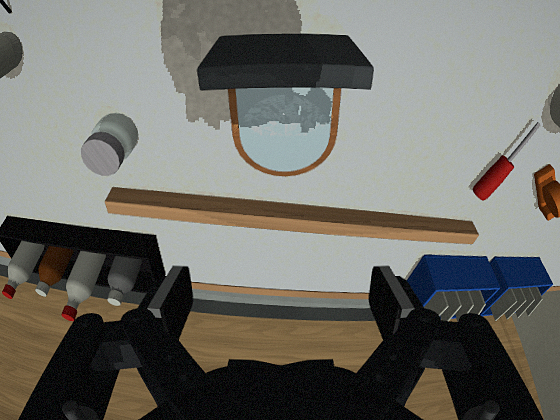

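View pics/s1.png

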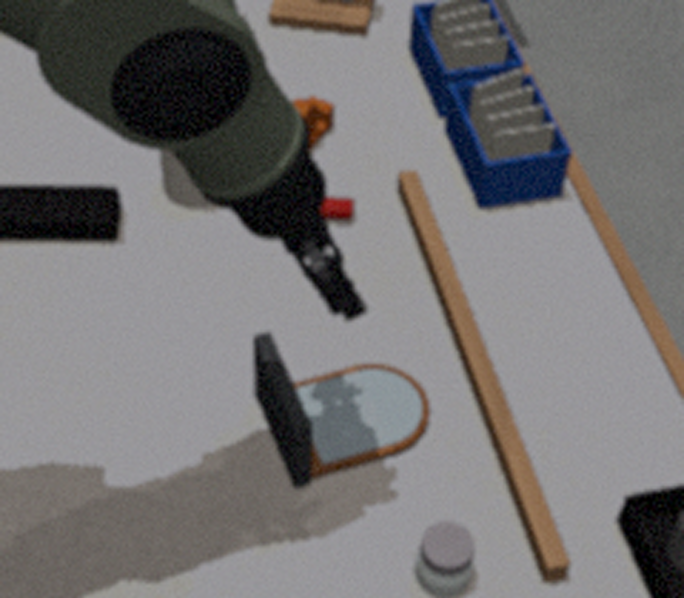

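The wrist view shows the foot wall at the top, (200–372, 35–88), the rail at rows 190–240, and the pad tips at about (177,266) and (383,266). I'll use the pad tips to work out how far the open fingertips reach.

Run:
```python
from h import *
w=cams.capture("wrist");st=read_state();R0=R.from_rotvec(st["ee_rot"]).as_matrix()
for L in (.054,.06,.066,.073):
  for sx in (.011,-.011):
    for sy in (.0425,-.0425,.057): print(L,sx,sy,np.round(proj(w,st["eef_pos"]+R0@[sx,sy,L],True),1))
save(w,"w1z.png",cv2.resize(w["pixels"][240:380,120:280],None,fx=5,fy=4.28,interpolation=cv2.INTER_CUBIC))
```

```text
0.054 0.011 0.0425 [377.2 267. ]
0.054 0.011 -0.0425 [187.7 267.1]
0.054 0.011 0.057 [406.7 265.8]
0.054 -0.011 0.0425 [371.  306.7]
0.054 -0.011 -0.0425 [193.6 306.9]
0.054 -0.011 0.057 [398.9 304.9]
0.06 0.011 0.0425 [373.8 260.9]
0.06 0.011 -0.0425 [191.  260.9]
0.06 0.011 0.057 [402.4 259.8]
0.06 -0.011 0.0425 [368.2 299.8]
0.06 -0.011 -0.0425 [196.3 299.9]
0.06 -0.011 0.057 [395.4 298.2]
0.066 0.011 0.0425 [370.6 255.2]
0.066 0.011 -0.0425 [194.  255.2]
0.066 0.011 0.057 [398.5 254.3]
0.066 -0.011 0.0425 [365.5 293.3]
0.066 -0.011 -0.0425 [198.9 293.4]
0.066 -0.011 0.057 [391.9 291.8]
0.073 0.011 0.0425 [367.2 248.9]
0.073 0.011 -0.0425 [197.3 248.9]
0.073 0.011 0.057 [394.1 248.2]
0.073 -0.011 0.0425 [362.5 286.1]
0.073 -0.011 -0.0425 [201.8 286.2]
0.073 -0.011 0.057 [388.2 284.9]
```

View pics/w1z.png

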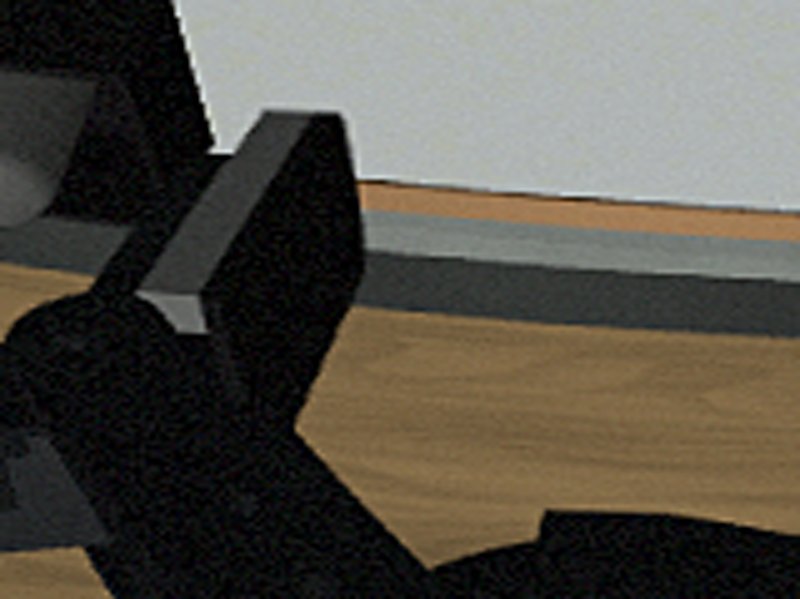

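Run:
```python
from h import *
plan((.630,-.050,.07),7,25,.06)
```

```text
tcp target [ 0.6048 -0.0531  0.1244] shift cm [ 6.36 -0.23 13.63] turn deg [ 0.1  -0.01  0.08]
```

```bash
python3 -m pendant '[[[2,0,4.5],[0,0,0],0],[[4.2,0,9],[0,0,0],0],[[5.3,0,11.4],[0,0,0],0],[[6.3,0,13.6],[0,0,0],0],[[6.3,0,13.6],[0,0,0],0],[[6.3,0,13.6],[0,0,0],0]]'
python3 - <<'E'
from h import *
stat()
w=cams.capture("wrist");save(w,"w2.png");s=cams.capture("side");save(s,"s2.png",cv2.resize(s["pixels"][160:310,220:420],None,fx=4,fy=4,interpolation=cv2.INTER_CUBIC))
E
```

```text
t: 3.4
eef_pos: [0.6025, -0.0556, 0.1539]
ee_rot: [-0.169, 2.718, 0.012]
wrist_force: [0.6, -1.2, 0.2]
width: 0.0857
t 3.4 tcp [ 0.6025 -0.0556  0.1539] tip [ 0.6268 -0.0536  0.0991] F [ 0.55 -1.15  0.2 ] z [ 0.405  0.033 -0.914] x [-0.906 -0.117 -0.406] q [ 0.24  0.61 -0.31  2.03  0.95  0.16  0.8 ]
```

View pics/w2.png

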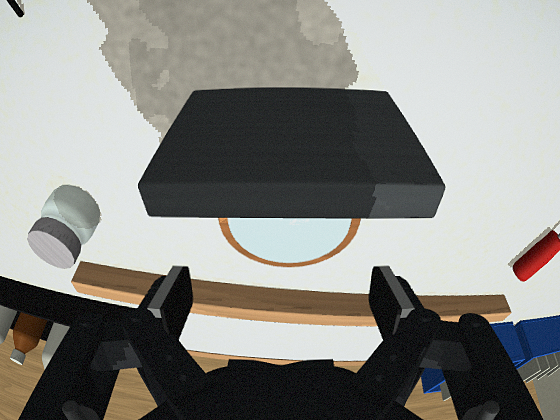

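View pics/s2.png

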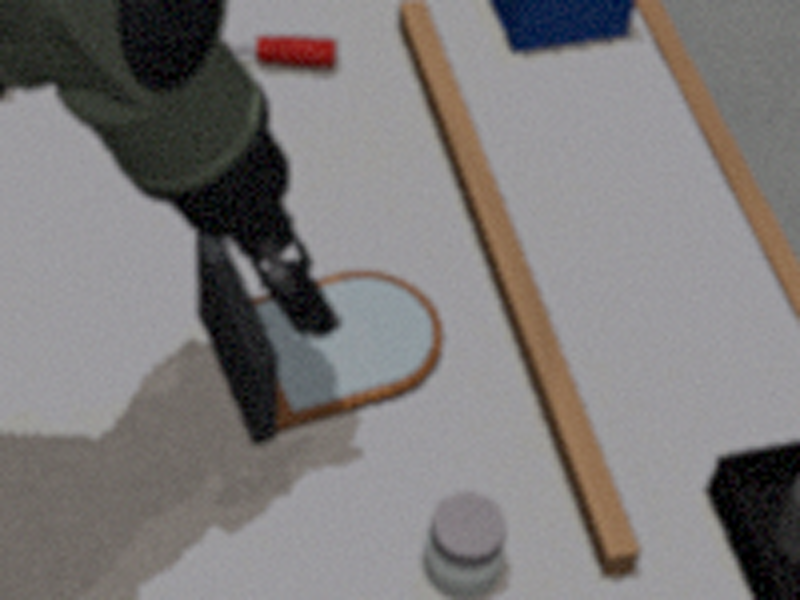

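Joint 6 has reached its lower limit of 0.16, so a 25° tilt is too much at this height. I'll drop to 10°.

Run:
```python
from h import *
plan((.625,-.052,.10),7,10,.06);plan((.622,-.052,.072),7,10,.06)
```

```text
tcp target [ 0.6147 -0.0533  0.1591] shift cm [-1.43  0.12 -0.04] turn deg [-0.97 13.85  0.19]
tcp target [ 0.6117 -0.0533  0.1311] shift cm [-0.03  0.2   2.4 ] turn deg [-0.97 13.85  0.19]
```

```bash
python3 -m pendant '[[[-1.4,0.1,0],[-0.5,7,0],0],[[-1.4,0.1,0],[-1,13.8,0.2],0],[[-1.4,0.1,0],[-1,13.8,0.2],0],[[-1.4,0.1,0],[-1,13.8,0.2],0]]'
python3 - <<'E'
from h import *
stat();plan((.622,-.052,.072),7,10,.06)
E
```

```text
t: 3.83
eef_pos: [0.616, -0.0534, 0.1614]
ee_rot: [-0.179, 2.965, 0.024]
wrist_force: [0.0, -0.3, 0.3]
width: 0.0852
t 3.8333 tcp [ 0.616  -0.0534  0.1614] tip [ 0.6261 -0.0518  0.1023] F [ 0.02 -0.28  0.28] z [ 0.169  0.026 -0.985] x [-0.978 -0.118 -0.171] q [ 0.45  0.72 -0.65  1.82  0.68  0.64  1.12]
tcp target [ 0.6117 -0.0533  0.1311] shift cm [0.94 0.05 2.92] turn deg [ 0.32 -0.17 -0.12]
```

```bash
python3 -m pendant '[[[0.4,0,1.5],[0,0,0],0],[[0.8,0,2.9],[0,0,0],0],[[0.8,0,2.9],[0,0,0],0],[[0.8,0,2.9],[0,0,0],0],[[0.8,0,2.9],[0,0,0],0]]'
python3 - <<'E'
from h import *
stat()
w=cams.capture("wrist");save(w,"w3.png");s=cams.capture("side");save(s,"s3.png",cv2.resize(s["pixels"][160:310,220:420],None,fx=4,fy=4,interpolation=cv2.INTER_CUBIC))
E
```

```text
t: 4.25
eef_pos: [0.6126, -0.0548, 0.1308]
ee_rot: [-0.178, 2.958, 0.017]
wrist_force: [0.5, -0.6, 0.4]
width: 0.0857
t 4.25 tcp [ 0.6126 -0.0548  0.1308] tip [ 0.6232 -0.0535  0.0718] F [ 0.5  -0.64  0.36] z [ 0.176  0.022 -0.984] x [-0.977 -0.118 -0.178] q [ 0.42  0.75 -0.6   1.85  0.74  0.58  1.07]
```

View pics/w3.png

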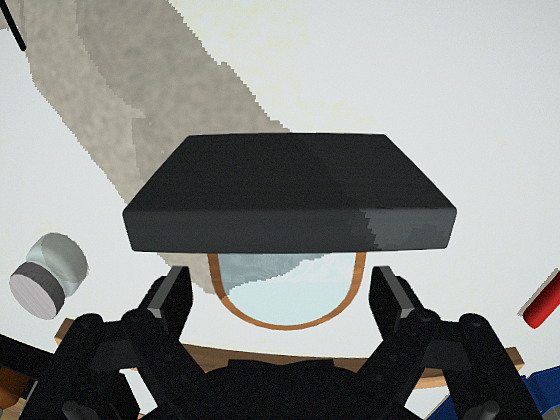

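View pics/s3.png

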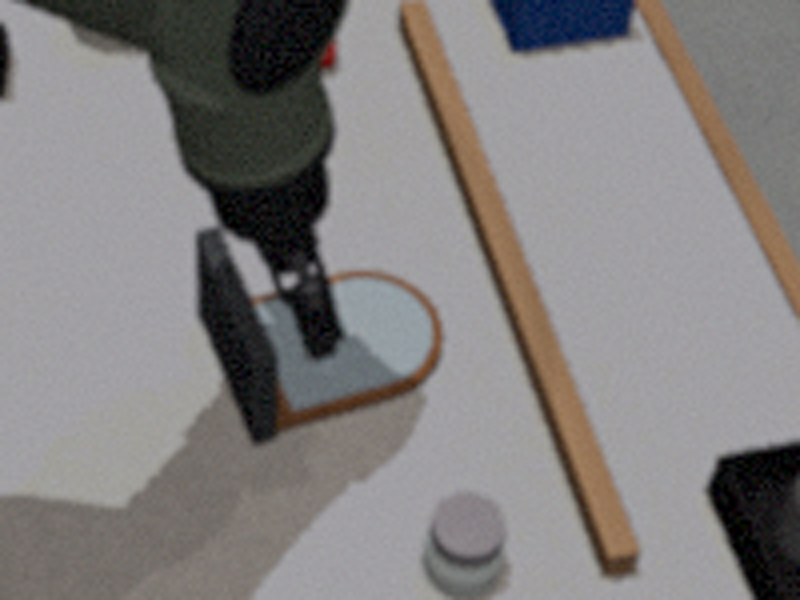

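```bash
python3 -m pendant '[[[0.3,0,-0.05],[0,0,0],0],[[0.6,0,-0.1],[0,0,0],0],[[0.9,0,-0.15],[0,0,0],0],[[1.2,0,-0.2],[0,0,0],0],[[1.5,0,-0.25],[0,0,0],0],[[1.8,0,-0.3],[0,0,0],0],[[2.1,0,-0.36],[0,0,0],0],[[2.4,0,-0.42],[0,0,0],0],[[2.7,0,-0.48],[0,0,0],0],[[3.0,0,-0.53],[0,0,0],0]]'
python3 - <<'E'
from h import *
stat()
s=cams.capture("side");save(s,"s4.png",cv2.resize(s["pixels"][160:310,220:420],None,fx=4,fy=4,interpolation=cv2.INTER_CUBIC))
E
```

```text
t: 5.18
eef_pos: [0.582, -0.0594, 0.1299]
ee_rot: [-0.176, 2.959, 0.016]
wrist_force: [3.0, 0.5, 2.1]
width: 0.0852
t 5.1833 tcp [ 0.582  -0.0594  0.1299] tip [ 0.5925 -0.0582  0.0708] F [2.99 0.47 2.13] z [ 0.175  0.021 -0.984] x [-0.977 -0.117 -0.176] q [ 0.43  0.72 -0.59  1.93  0.76  0.53  1.04]
```

View pics/s4.png

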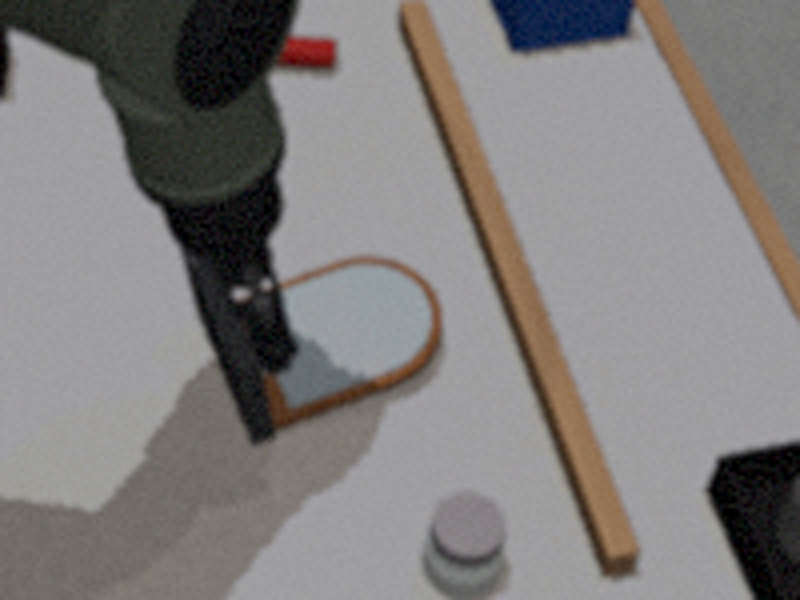

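The mirror is tipping cleanly: about 3 N, and the panel is rising. I'll keep going.

```bash
python3 -m pendant '[[[0.4,0,-0.07],[0,0,0],0],[[0.8,0,-0.14],[0,0,0],0],[[1.2,0,-0.21],[0,0,0],0],[[1.6,0,-0.28],[0,0,0],0],[[2.1,0,-0.37],[0,0,0],0],[[2.6,0,-0.46],[0,0,0],0],[[3.2,0,-0.56],[0,0,0],0],[[3.8,0,-0.67],[0,0,0],0],[[4.6,0,-0.81],[0,0,0],0],[[5.5,0,-0.97],[0,0,0],0],[[6.5,0,-1.15],[0,0,0],0],[[7.5,0,-1.32],[0,0,0],0]]'
python3 - <<'E'
from h import *
stat()
s=cams.capture("side");save(s,"s5.png",cv2.resize(s["pixels"][160:310,220:420],None,fx=4,fy=4,interpolation=cv2.INTER_CUBIC))
E
```

```text
t: 6.23
eef_pos: [0.5053, -0.0686, 0.1295]
ee_rot: [-0.176, 2.96, 0.016]
wrist_force: [0.1, 0.6, -0.0]
width: 0.0853
t 6.2333 tcp [ 0.5053 -0.0686  0.1295] tip [ 0.5158 -0.0673  0.0705] F [ 0.09  0.64 -0.02] z [ 0.175  0.021 -0.984] x [-0.977 -0.116 -0.176] q [ 0.45  0.63 -0.55  2.12  0.81  0.4   0.97]
```

View pics/s5.png

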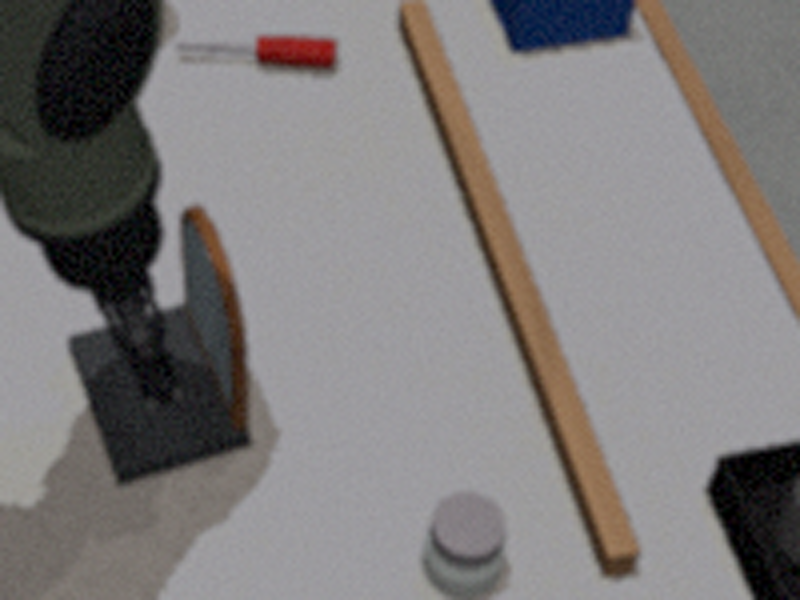

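Run:
```python
from h import *
plan((.435,-.075,.075),7,0,.06)
```

```text
tcp target [ 0.435 -0.075  0.135] shift cm [ 6.67  0.21 -1.76] turn deg [-0.04 10.04 -0.22]
```

```bash
python3 -m pendant '[[[2,0,-0.5],[0,0,0],0],[[4,0,-1],[0,3,0],0],[[6,0.1,-1.5],[0,7,0],0],[[6.7,0.2,-1.8],[0,10,0],0],[[6.7,0.2,-1.8],[0,10,0],0],[[6.7,0.2,-1.8],[0,10,0],0]]'
python3 - <<'E'
from h import *
stat()
w=cams.capture("wrist");save(w,"w6.png");t=cams.capture("top");save(t,"t6.png",cv2.resize(t["pixels"][130:290,240:400],None,fx=3.7,fy=3.7,interpolation=cv2.INTER_CUBIC))
s=cams.capture("side");save(s,"s6.png",cv2.resize(s["pixels"][160:310,220:420],None,fx=4,fy=4,interpolation=cv2.INTER_CUBIC))
E
```

```text
t: 6.78
eef_pos: [0.4381, -0.0747, 0.1354]
ee_rot: [-0.185, 3.131, 0.001]
wrist_force: [-0.2, -0.2, 0.0]
width: 0.0857
t 6.7833 tcp [ 0.4381 -0.0747  0.1354] tip [ 0.4384 -0.0747  0.0754] F [-0.16 -0.15  0.03] z [ 0.005  0.001 -1.   ] x [-0.993 -0.118 -0.005] q [ 0.53  0.6  -0.64  2.17  0.68  0.57  1.07]
```

View pics/w6.png

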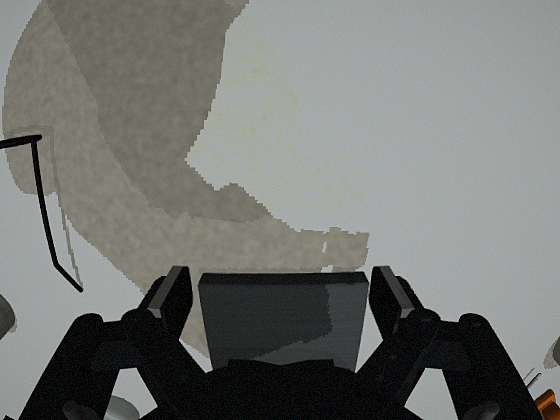

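View pics/t6.png

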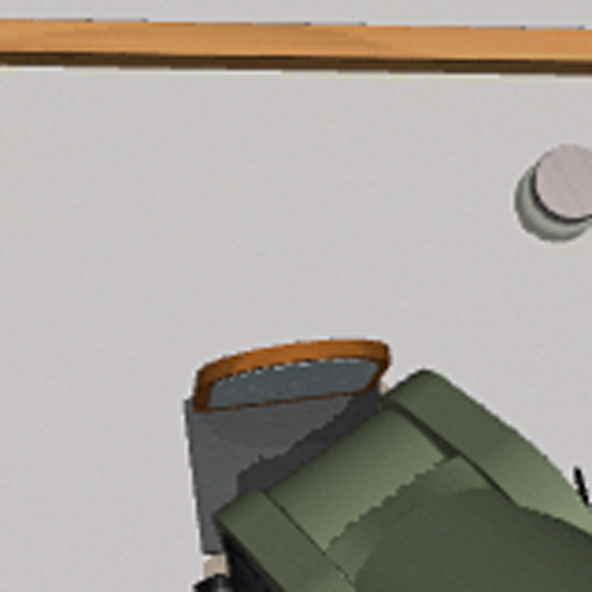

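View pics/s6.png

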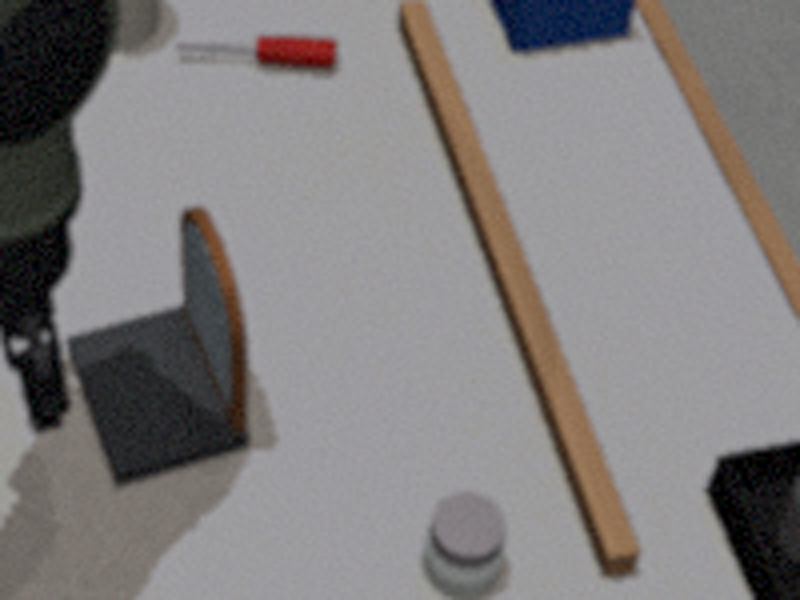

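The mirror stands. In the wrist view, the near foot edge runs from (199,282) to (369,275).

Run:
```python
from h import *
w=cams.capture("wrist");s=cams.capture("side");
for q in [(199,274),(200,284),(369,272),(368,284)]: print(q,onz(w,*q,0.018,True).round(4),onz(w,*q,0,True).round(4))
S=lambda a,b:(a/4+220-.4,b/4+160-.4)
for q,z in [((70,340),.018),((118,473),.018),((120,484),0),((247,443),0),((246,432),.018),((197,208),.161)]: print("side",q,onz(s,*S(*q),z).round(4))
plan((.435,-.075,.008),7,0,.06)
```

```text
(199, 274) [ 0.4744 -0.1263  0.018 ] [ 0.4856 -0.1303  0.    ]
(200, 284) [ 0.4824 -0.1256  0.018 ] [ 0.4944 -0.1295  0.    ]
(369, 272) [ 0.4591 -0.0117  0.018 ] [ 0.4688 -0.0047  0.    ]
(368, 284) [ 0.4687 -0.01    0.018 ] [ 0.4793 -0.0029  0.    ]
side (70, 340) [ 0.472  -0.0137  0.018 ]
side (118, 473) [ 0.4867 -0.1278  0.018 ]
side (120, 484) [ 0.4875 -0.1252  0.    ]
side (247, 443) [ 0.5773 -0.1111  0.    ]
side (246, 432) [ 0.576  -0.1139  0.018 ]
side (197, 208) [ 0.5608 -0.0337  0.161 ]
tcp target [ 0.435 -0.075  0.068] shift cm [ 0.31 -0.01  6.74] turn deg [-0.    0.2  -0.19]
```

```bash
python3 -m pendant '[[[0.2,0,3],[0,0,0],0],[[0.2,0,5],[0,0,0],0],[[0.2,0,6],[0,0,0],0],[[0.2,0,6.6],[0,0,0],0],[[0.2,0,6.6],[0,0,0],0],[[0.2,0,6.6],[0,0,0],0]]'
python3 - <<'E'
from h import *
stat()
w=cams.capture("wrist");save(w,"w7.png")
s=cams.capture("side");save(s,"s7.png",cv2.resize(s["pixels"][200:310,190:300],None,fx=5.4,fy=5.4,interpolation=cv2.INTER_CUBIC))
E
```

```text
t: 7.53
eef_pos: [0.436, -0.0746, 0.0697]
ee_rot: [-0.187, 3.133, 0.001]
wrist_force: [-0.0, -0.4, 0.5]
width: 0.0852
t 7.5333 tcp [ 0.436  -0.0746  0.0697] tip [ 0.4361 -0.0746  0.0097] F [-0.04 -0.42  0.48] z [ 0.003  0.001 -1.   ] x [-0.993 -0.119 -0.003] q [ 0.42  0.72 -0.49  2.19  0.85  0.43  0.92]
```

View pics/w7.png

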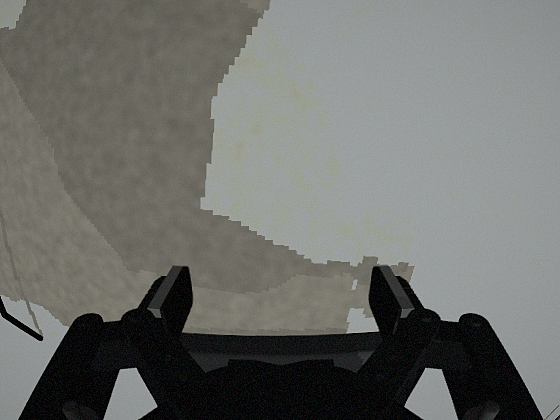

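View pics/s7.png

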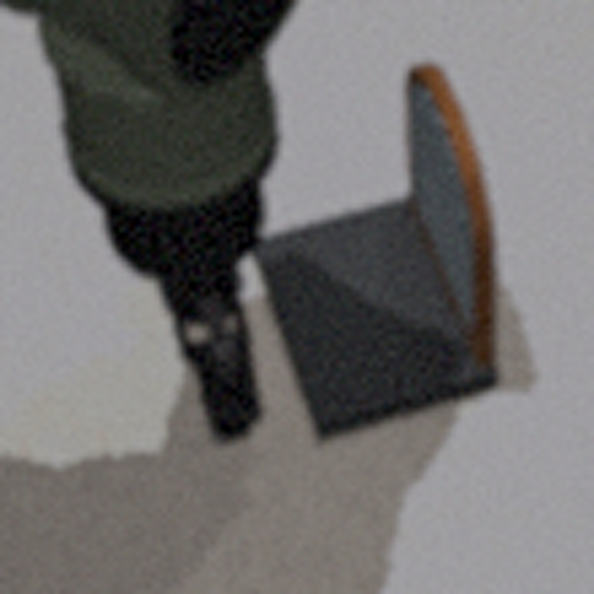

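```bash
python3 -m pendant '[[[-0.4,0,0],[0,0,0],0],[[-0.8,0,0],[0,0,0],0],[[-1.2,0,0],[0,0,0],0],[[-1.6,0,0],[0,0,0],0],[[-2,0,0],[0,0,0],0],[[-2.3,0,0],[0,0,0],0],[[-2.6,0,0],[0,0,0],0],[[-2.9,0,0],[0,0,0],0],[[-3.2,0,0],[0,0,0],0],[[-3.5,0,0],[0,0,0],0],[[-3.8,0,0],[0,0,0],0],[[-4.1,0,0],[0,0,0],0]]'
python3 - <<'E'
from h import *
stat()
plan((.55,-.070,.009),-0.8,0,.06)
s=cams.capture("side");save(s,"s8.png",cv2.resize(s["pixels"][200:310,190:300],None,fx=5.4,fy=5.4,interpolation=cv2.INTER_CUBIC))
E
```

```text
t: 8.63
eef_pos: [0.4757, -0.0702, 0.0693]
ee_rot: [-0.186, 3.136, -0.001]
wrist_force: [-6.8, 0.1, 5.0]
width: 0.0853
t 8.6333 tcp [ 0.4757 -0.0702  0.0693] tip [ 0.4757 -0.0703  0.0093] F [-6.77  0.09  5.02] z [ 0. -0. -1.] x [-0.993 -0.118 -0.   ] q [ 0.42  0.76 -0.53  2.09  0.8   0.5   0.97]
tcp target [ 0.55  -0.07   0.069] shift cm [-7.38 -0.85  0.04] turn deg [-0.02  0.01  7.59]
```

View pics/s8.png

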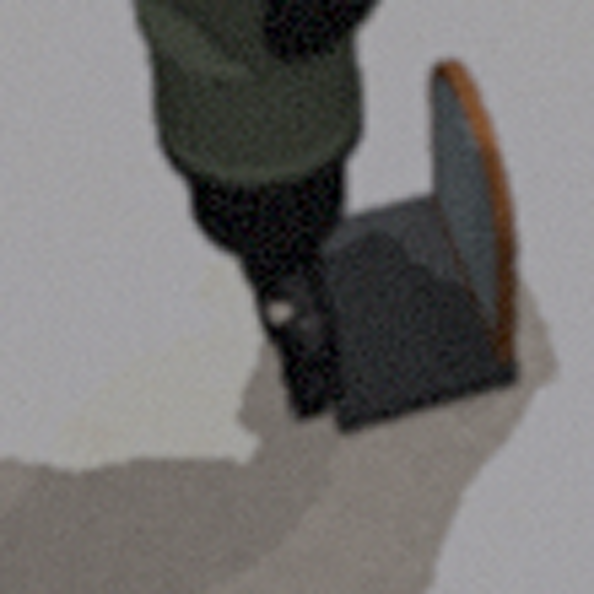

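```bash
python3 -m pendant '[[[-0.4,0,-0.1],[0,0,0.6],0],[[-0.9,-0.1,-0.15],[0,0,1.2],0],[[-1.4,-0.15,-0.15],[0,0,1.9],0],[[-1.9,-0.2,-0.15],[0,0,2.5],0],[[-2.4,-0.3,-0.15],[0,0,3.1],0],[[-2.9,-0.35,-0.15],[0,0,3.8],0],[[-3.4,-0.4,-0.15],[0,0,4.4],0],[[-3.9,-0.45,-0.15],[0,0,5],0],[[-4.4,-0.5,-0.15],[0,0,5.6],0],[[-4.9,-0.55,-0.15],[0,0,6.2],0],[[-5.4,-0.6,-0.15],[0,0,7],0],[[-5.9,-0.65,-0.15],[0,0,7.6],0]]'
python3 - <<'E'
from h import *
stat()
plan((.66,-.070,.010),-0.8,0,.06)
s=cams.capture("side");save(s,"s9.png",cv2.resize(s["pixels"][170:320,200:400],None,fx=4,fy=4,interpolation=cv2.INTER_CUBIC))
t=cams.capture("top");save(t,"t9.png",cv2.resize(t["pixels"][120:270,240:440],None,fx=4,fy=4,interpolation=cv2.INTER_CUBIC))
E
```

```text
t: 9.68
eef_pos: [0.5364, -0.0694, 0.0712]
ee_rot: [0.024, 3.139, 0.001]
wrist_force: [-3.3, 0.8, -1.1]
width: 0.0852
t 9.6833 tcp [ 0.5364 -0.0694  0.0712] tip [ 0.5366 -0.0694  0.0112] F [-3.29  0.82 -1.12] z [ 0.003  0.    -1.   ] x [-1.     0.015 -0.003] q [ 0.4   0.8  -0.54  1.94  0.72  0.59  0.94]
tcp target [ 0.66 -0.07  0.07] shift cm [-12.36   0.13   0.15] turn deg [ 0.03  0.14 -0.08]
```

View pics/s9.png

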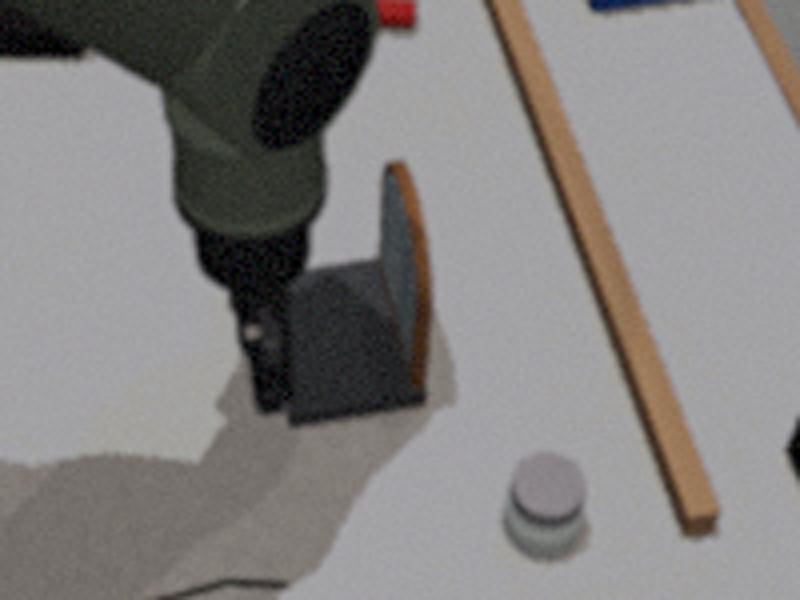

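View pics/t9.png

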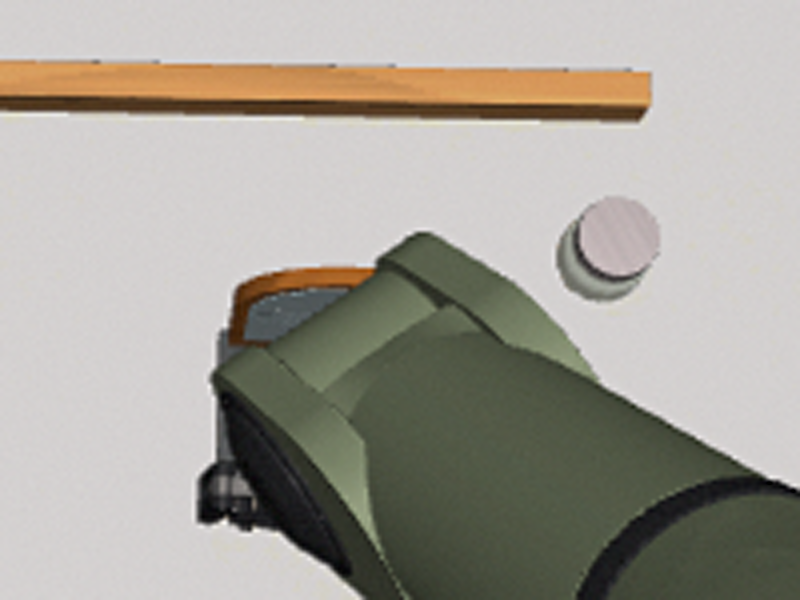

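```bash
python3 -m pendant '[[[-0.5,0,0],[0,0,0],0],[[-1,0,0],[0,0,0],0],[[-1.5,0,0],[0,0,0],0],[[-2,0,0],[0,0,0],0],[[-2.5,0,0],[0,0,0],0],[[-3,0,0],[0,0,0],0],[[-3.5,0,0],[0,0,0],0],[[-4,0,0],[0,0,0],0],[[-4.5,0,0],[0,0,0],0],[[-5,0,0],[0,0,0],0],[[-5.5,0,0],[0,0,0],0],[[-6,0,0],[0,0,0],0]]'
python3 - <<'E'
from h import *
stat()
s=cams.capture("side");save(s,"s10.png",cv2.resize(s["pixels"][120:420,160:560],None,fx=2,fy=2,interpolation=cv2.INTER_CUBIC))
E
```

```text
t: 10.78
eef_pos: [0.5958, -0.0704, 0.0713]
ee_rot: [0.022, 3.14, 0.0]
wrist_force: [-5.1, -0.8, 0.5]
width: 0.0854
t 10.7833 tcp [ 0.5958 -0.0704  0.0713] tip [ 0.5959 -0.0704  0.0113] F [-5.14 -0.83  0.47] z [ 0.002  0.    -1.   ] x [-1.     0.014 -0.002] q [ 0.4   0.87 -0.56  1.78  0.68  0.7   1.01]
```

View pics/s10.png

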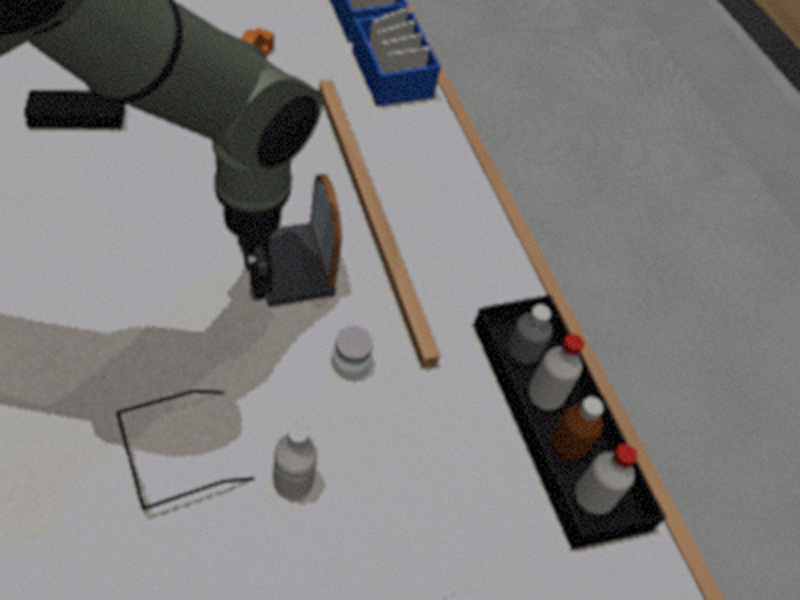

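```bash
python3 -m pendant '[[[-0.5,0,0],[0,0,0],0],[[-1,0,0],[0,0,0],0],[[-1.5,0,0],[0,0,0],0],[[-2,0,0],[0,0,0],0],[[-2.5,0,0],[0,0,0],0],[[-3,0,0],[0,0,0],0],[[-3.5,0,0],[0,0,0],0],[[-4,0,0],[0,0,0],0],[[-4.5,0,0],[0,0,0],0],[[-5,0,0],[0,0,0],0],[[-5.5,0,0],[0,0,0],0],[[-6,0,0],[0,0,0],0]]'
python3 - <<'E'
from h import *
stat()
s=cams.capture("side");save(s,"s11.png",cv2.resize(s["pixels"][170:290,260:400],None,fx=5,fy=5,interpolation=cv2.INTER_CUBIC))
t=cams.capture("top");save(t,"t11.png",cv2.resize(t["pixels"][120:240,260:420],None,fx=5,fy=5,interpolation=cv2.INTER_CUBIC))
E
```

```text
t: 11.83
eef_pos: [0.6561, -0.0712, 0.0714]
ee_rot: [0.022, 3.139, 0.001]
wrist_force: [-3.6, -0.3, -0.1]
width: 0.0853
t 11.8333 tcp [ 0.6561 -0.0712  0.0714] tip [ 0.6562 -0.0712  0.0114] F [-3.64 -0.34 -0.13] z [ 0.002  0.    -1.   ] x [-1.     0.014 -0.002] q [ 0.38  0.93 -0.57  1.61  0.65  0.8   1.08]
```

View pics/s11.png

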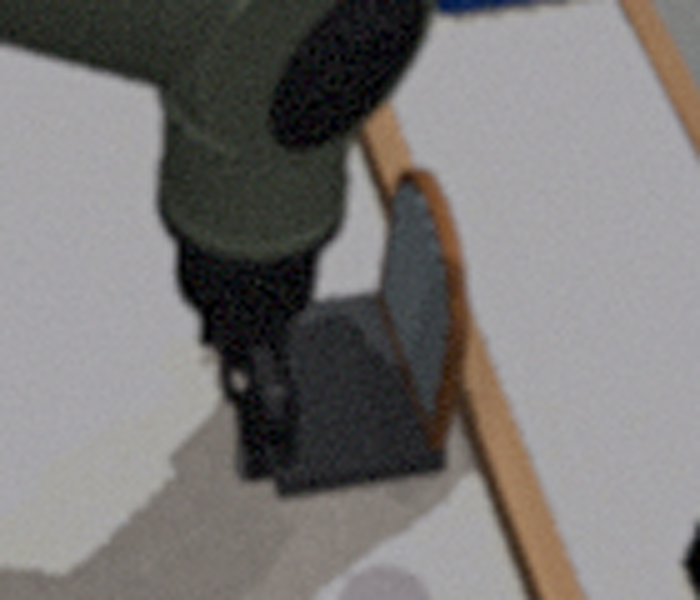

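View pics/t11.png

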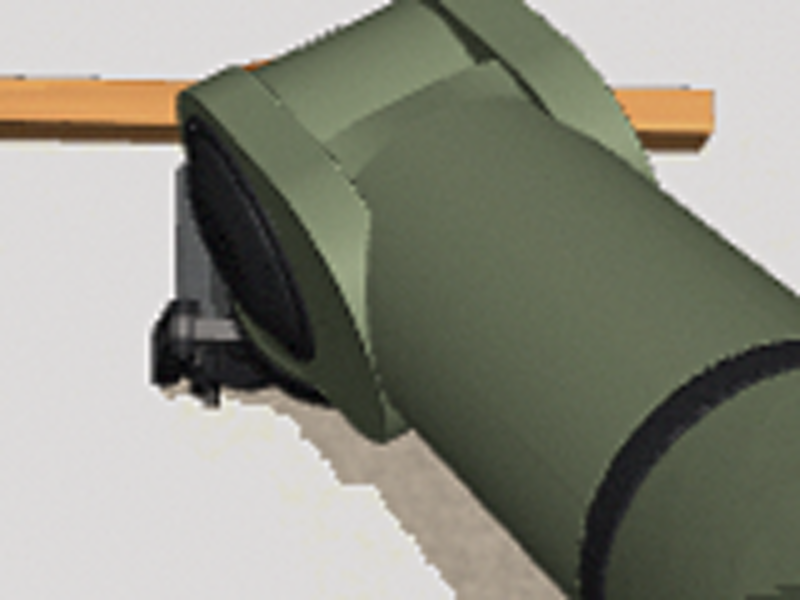

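```bash
python3 -m pendant '[[[-0.2,0,0],[0,0,0],0],[[-0.4,0,0],[0,0,0],0],[[-0.6,0,0],[0,0,0],0],[[-0.8,0,0],[0,0,0],0],[[-1.0,0,0],[0,0,0],0],[[-1.2,0,0],[0,0,0],0]]'
python3 -m pendant '[[[-0.1,0,0],[0,0,0],0],[[-0.2,0,0],[0,0,0],0],[[-0.2,0,0],[0,0,0],0]]'
python3 -m pendant '[[[-0.1,0,0],[0,0,0],0],[[-0.2,0,0],[0,0,0],0],[[-0.2,0,0],[0,0,0],0]]'
```

```text
t: 12.43
eef_pos: [0.6676, -0.0713, 0.0715]
ee_rot: [0.022, 3.14, 0.0]
wrist_force: [-5.4, 1.1, 1.7]
width: 0.0853
t: 12.68
eef_pos: [0.6698, -0.0713, 0.0715]
ee_rot: [0.022, 3.139, 0.001]
wrist_force: [-3.4, 0.7, 1.4]
width: 0.0857
t: 12.93
eef_pos: [0.6718, -0.0713, 0.0715]
ee_rot: [0.022, 3.139, 0.001]
wrist_force: [-4.5, 0.0, 0.4]
width: 0.0857
```

```bash
for i in 1; do python3 -m pendant '[[[-0.1,0,0],[0,0,0],0],[[-0.2,0,0],[0,0,0],0],[[-0.2,0,0],[0,0,0],0]]'; done
python3 - <<'E'
from h import *
s=cams.capture("side");save(s,"s12.png",cv2.resize(s["pixels"][190:280,290:390],None,fx=6.5,fy=6.5,interpolation=cv2.INTER_CUBIC))
E
```

```text
t: 13.18
eef_pos: [0.6725, -0.0714, 0.0714]
ee_rot: [-0.022, -3.141, 0.0]
wrist_force: [-15.6, -0.6, 9.5]
width: 0.0853
```

View pics/s12.png

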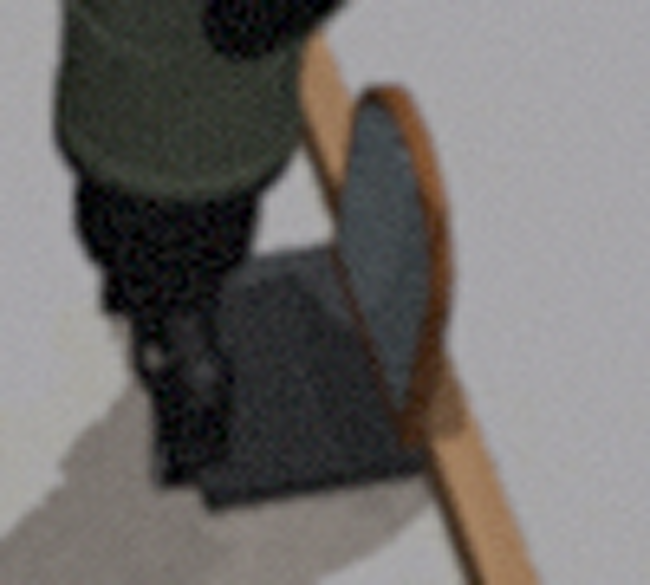

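```bash
python3 -m pendant '[[[-0.1,0,0],[0,0,0],0],[[-0.1,0,0],[0,0,0],0],[[-0.1,0,0],[0,0,0],0]]'
python3 -m pendant '[[[0.15,0,0],[0,0,0],0],[[0.3,0,0],[0,0,0],0],[[0.6,0,0],[0,0,0],0],[[1.2,0,0],[0,0,0],0],[[2.2,0,0],[0,0,0],0],[[4,0,0],[0,0,0],0],[[6,0,-1],[0,0,0],0],[[9,0,-4],[0,0,0],0],[[12,0,-8],[0,0,0],0],[[14,0,-11],[0,0,0],0],[[15,0,-13],[0,0,0],0],[[15,0,-13],[0,0,0],0]]'
python3 - <<'E'
from h import *
stat()
s=cams.capture("side");save(s,"s13.png",cv2.resize(s["pixels"][190:280,290:390],None,fx=6.5,fy=6.5,interpolation=cv2.INTER_CUBIC))
w=cams.capture("wrist");save(w,"w13.png")
t=cams.capture("top");save(t,"t13.png")
E
```

```text
t: 13.48
eef_pos: [0.6728, -0.0715, 0.0713]
ee_rot: [-0.022, -3.139, 0.001]
wrist_force: [-22.1, 0.6, 14.4]
width: 0.0854
t: 14.48
eef_pos: [0.5237, -0.0695, 0.2054]
ee_rot: [0.022, 3.134, -0.003]
wrist_force: [1.4, -0.4, 0.4]
width: 0.0851
t 14.4833 tcp [ 0.5237 -0.0695  0.2054] tip [ 0.5241 -0.0696  0.1454] F [ 1.4  -0.42  0.43] z [ 0.007 -0.002 -1.   ] x [-1.     0.014 -0.007] q [ 0.53  0.59 -0.71  1.92  0.52  0.81  1.1 ]
```

View pics/s13.png

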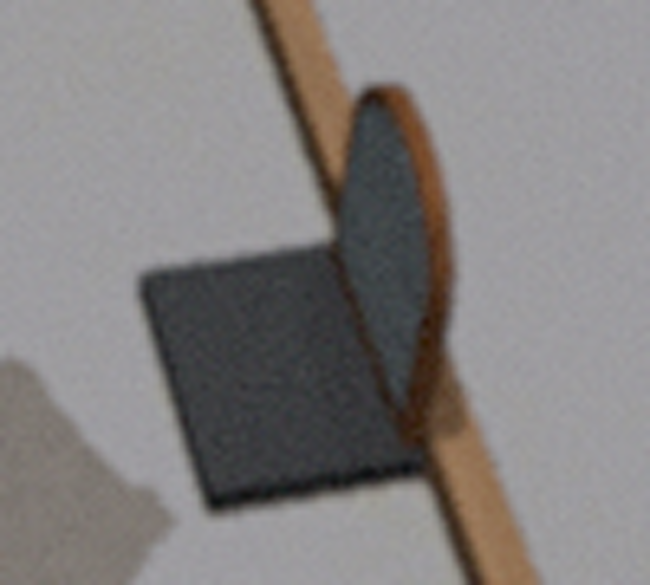

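View pics/w13.png

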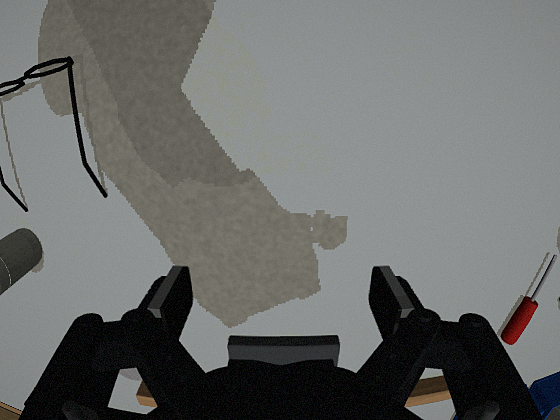

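View pics/t13.png

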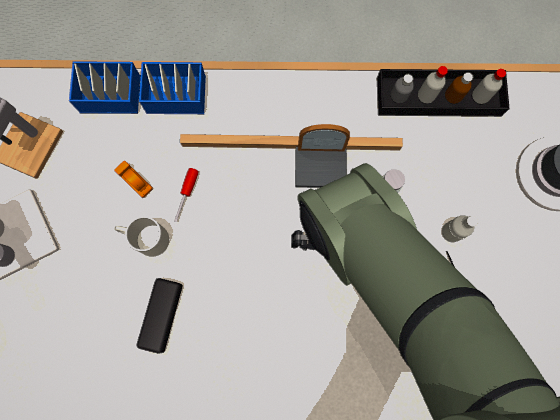

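The mirror is standing against the rail and the arm is clear. Next I'll check numerically that it is flush, using the foot corners against the rail face.

Run:
```python
from h import *
t=cams.capture("top");save(t,"t14.png",cv2.resize(t["pixels"][115:195,270:370],None,fx=7.5,fy=7.5,interpolation=cv2.INTER_CUBIC))
```

```text
(no output)
```

View pics/t14.png

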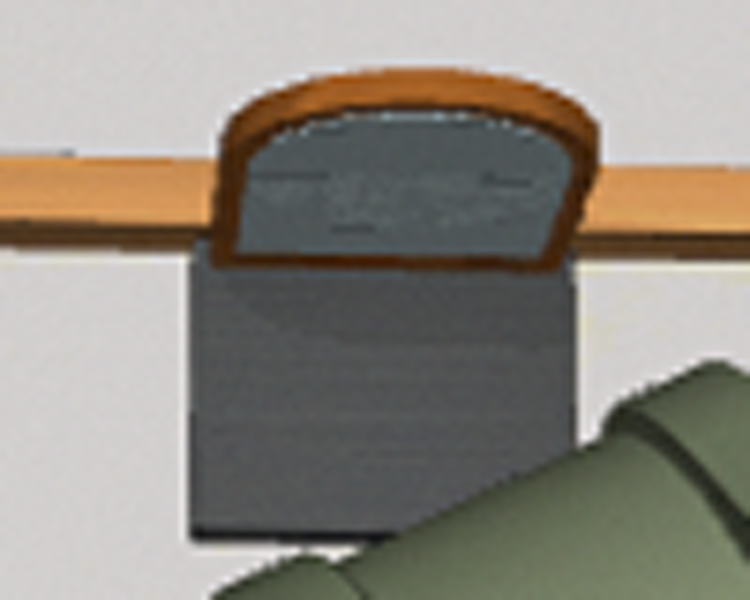

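Run:
```python
from h import *
s=cams.capture("side");t=cams.capture("top")
S=lambda a,b:(a/6.5+290-.4,b/6.5+190-.4)
T=lambda a,b:(a/7.5+270-.4,b/7.5+115-.4)
a=onz(s,*S(142,272),.018);b=onz(s,*S(208,497),.018);c=onz(t,*T(192,530),.018)
for q in(a,b,c): print(q.round(4),"gap of heel to rail",round(float(.0146*q[1]+.7801-q[0]-.095),4))
stat();print(r.job_done())
```

```text
[ 0.6867 -0.0117  0.018 ] gap of heel to rail -0.0018
[ 0.6835 -0.1316  0.018 ] gap of heel to rail -0.0003
[ 0.6828 -0.0107  0.018 ] gap of heel to rail 0.0021
t 14.7833 tcp [ 0.5246 -0.0692  0.2001] tip [ 0.5247 -0.0691  0.1401] F [-0.35  0.12  0.12] z [ 0.001  0.001 -1.   ] x [-1.     0.014 -0.001] q [ 0.53  0.6  -0.7   1.92  0.52  0.81  1.1 ]
the job is handed in; nothing more can be done
None
```

The mirror is standing on its foot with its back against the rail, and the job is handed in at about 14.8 s of the 61 s allowed. No verdict came back.

- **Tipping:** I used both open fingertips behind the top of the foot, pulling it towards the robot at about 3 N until the mirror dropped onto its foot.
- **Pushing:** With the two fingertips low on the foot's near edge, I pushed it to the rail at about 3 to 7 N. On the way I turned it about 8° to line up with the rail. When it met the rail the force rose to 22 N, and I then backed the arm off.

**Last checks:**
- The pictures show the mirror upright and touching the rail, and the bystanders in view look unmoved. The arm hid part of the spectacles in the last top view.
- The estimated gap between heel and rail is between -2 and +2 mm across the foot corners I measured. The top and side views differ by about 4 mm at the left corner, within the 6 mm limit. The arm hid the right near corner from the top camera, so that end was measured from the side view only.
- The mirror is parallel to the rail within about 0.5°.
- The wrist force was near zero at hand-in, so the robot was touching nothing.

**Departure from plan:** I first tilted the tool 25°, but joint 6 reached the end of its range on the way down. I reduced the tilt to 10° before touching the mirror.

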